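# Close up the miniature painter's display box

### The arm

A 6-joint arm with a two-finger parallel gripper is mounted at the origin on the work surface. World frame = base frame: x ahead of the robot, y to its left, z up, the work surface at z = 0. Lengths are in mm, angles in degrees, forces in N, time in s.
With the tool pointing down it reaches from about 300 to 850 mm from the base axis. Payload 4.2 kg.
Tool frame: the origin (TCP) lies on the centre line of the jaws, within the pads' length; the fingertips stand 14 mm ahead of it and the grasp point (between the pads) lies 5 mm behind it; x points along the fingers, y is the direction in which the jaws open and shut, and the axes are right-handed (so a half turn about x gives the same grasp; the last joint's range is limited). The gripper opens to 91 mm and grips with 3 to 60 N. Pads are 32 mm wide; open, the fingers measure 118 mm over their backs; the gripper's body (76 mm by 178 mm) begins 60 mm behind the grasp point.
Start: joints at [-75.688, 18.312, 89.639, -0, 72.044, -1.146], TCP at [153.262, -554.213, 227.976] pointing down, gripper open.
Joint ranges: [-177.97, 177.97], [-48.28, 115.42], [12.27, 149.76], [-77.06, 257.06], [2.81, 150.46], [-146.56, 146.56]. Speed limits (degrees/s): [147.25, 147.25, 180, 180, 180, 180].

### API

Orientations are given as [roll, pitch, yaw] about the fixed x, y, z axes, in that order (R = Rz(yaw) Ry(pitch) Rx(roll)).
In Python, from workcell import readout, optics, env gives the robot as it stands.
- The arm moves only by the shell command python3 -m creep 'ROWS' [OPENING] [FORCE]. ROWS is JSON, a list of rows, each an object with "translation": the shift along the world's x, y, z in cm, a list of three; "delta_rot": the turn, a rotation vector about the world's x, y, z in rad, a list of three. In form: [{"translation": [dx, dy, dz], "delta_rot": [rx, ry, rz]}, ...]. A call has 1 to 5 rows; each row shifts and turns the commanded pose from where the row before left it; what a row does not reach is not made up. A row lasts 1/12 s, in which the tool goes at most 41.7 mm and 7.16 degrees, less where a joint would pass 70% of its speed; a pose out of reach is approached as far as the arm can. A call with a gripper value outside its range is refused whole. OPENING is the gripper's target within -1 to 1 (fully open at 1, half-way at 0, shut at -1), set as the call begins (- or left out, the last holds). The fingers move at their own pace and stop on an object; FORCE is the grip in N (left out, the last holds). Time passes only in rows, so rows that do not move let the fingers close. It gives the time, the measured TCP pose, the force and the opening at its end, in the units of the state.
- readout.state(): the state, without advancing time (a new reading comes with each control period).
- optics.grab_frame(name): name is "scene" or "top" or "wrist"; returns (picture, depth): 480x640x3 uint8, red, green, blue; 480x640 float32, mm along the optical axis (not along the pixel's ray), 0 where there is no reading.
- optics.camera_params(name): a dict with "mtx" (3x3 intrinsics, pixels), "R" (3x3) and "t" (3): a world point X has camera coordinates R X + t. Camera axes: x right, y down, z forward; pixel columns grow to the right and rows downward; lengths in mm; the calibration is good to about 2 mm. A picture is of the moment at which its call begins: read the wrist's pose just before it. camera_params takes no time and is no camera call; for the wrist camera it gives the pose at the moment of the call.
- env.job_done(): hands the job in, once; it reports no verdict.
The state is a dict: "time_s": time; "qpos": joint angles; "qvel": joint speeds; "effort": joint torques, N m; "ee_pos": TCP position; "ee_rot": TCP orientation; "force": force on the tool from outside, world axes, zero at the start; "torque": the same for the moment, N m; "gripper_width": finger opening in mm.
Only numpy, scipy, OpenCV 4.12 (cv2) and the standard library are available. Lean on these libraries where they do the work, as an engineer would, in place of code of your own. Each camera call takes 0.05 s, during which the arm holds its last target.

### The job

Close up the wooden display box: push both of its open drawers fully home and lower its glazed lid until it lies shut, all gently, without slamming. Push with the fingertips only and pick nothing up; touch the lid on its wooden frame, not on the glass. Leave the things that stand around the box where they are.

Things in the scene. Friction and masses are not known exactly. Their poses are not given: they have to be found in the camera images.
- box: Two-tier wooden display box, fixed to the bench. Origin: centre of its underside, on the bench. x runs from its front to its back (away from the robot), y to its left, z up; it is turned about z only. Footprint 200 (x) by 300 (y); without the lid 104 high, with the lid shut 122. The lower tier has two drawers side by side in its front (-x) face, the open upper tier holds small bottles in padded places (all part of the box, all below the rim).
- drawer_left (a joint): How far the left (+y) drawer stands out of the box front, in m: 0 = fully home with its front flush with the box's front face, grows as it comes out towards -x of the box. Runs straight along the box's x, moved by about 2 to 3 N, stays where it is left, stops at 0.
- drawer_left_knob (a point): Centre of the outer end of the left drawer's brass knob (18 diameter, end face 18 out from the drawer front, 39 above the bench). The drawer front is 136 wide, 50 high, from 14 to 64 above the bench, the knob at its middle; it can be pushed on the knob or on the front. It moves with the drawer.
- drawer_right (a joint): The same for the right (-y) drawer.
- drawer_right_knob (a point): The same for the right drawer's knob.
- lid (a joint): Angle of the lid in rad: 0 = shut, lying level on the box; grows as its front edge rises and swings back, turning about the box's +y axis through lid_hinge. Stiff hinges hold it at any angle; 0.5 to 2.5 N at the front rail move it down. Stops at 0.
- lid_hinge (a point): Middle of the lid's hinge line, which runs along the box's y at the back top edge: 100 behind the box's origin, 104 above the bench. Does not move.
- lid_edge (a point): Middle of the lid's front edge on its outer (upper) face. In the lid's own plane it lies 200 from the hinge line and 18 outward of it (the lid is 18 thick and its underside passes through the hinge line). With the lid shut it is 122 above the bench, above the box's front face. Moves with the lid.
- pane (a point): Centre of the outer face of the glass pane in the lid, 140 by 240 seen, 3 thick, its outer face 6 below the outer face of the wooden frame around it. Moves with the lid. The frame's four rails are 30 wide.
- flask: Bystander: small white standing bottle, 46 by 22, 74 high, at the left of the box. Origin: centre of its foot.
- carton: Bystander: black carton 55 by 75, 105 high, at the left of the box. Origin: centre of its underside.
- dish: Bystander: round lidded white porcelain dish, 100 diameter, 53 high, at the right of the box. Origin: centre of its underside.
- bowl: Bystander: glass water bowl, 112 diameter, 50 high, in front of the box, to its right. Origin: centre of its underside.

How it is judged (in metres and radians):
At the end, for the whole second after the job is handed in: Both drawers are within 4 mm of fully home, the lid is within 0.03 rad (6 mm at its front edge) of shut, and the bottle, carton, dish and bowl stand upright within 30 mm of where they were (value of joint each of drawer_left, drawer_right below 0.004 m and value of joint lid below 0.03 rad and distance of each of flask, dish, bowl, carton from where it was at the start of the episode below 0.03 m and angle between each of flask, dish, bowl, carton's own z axis and vertical below 0.3 rad); the robot touches nothing.
It fails at once if a bystander is lifted, pushed away or tipped (distance of any of flask, dish, bowl, carton from where it was at the start of the episode above 0.03 m or angle between any of flask, dish, bowl, carton's own z axis and vertical above 0.35 rad).
It fails at once if the glass pane is touched (contact force between the fingers and lid_c4 above 0.5 N).
It fails at once if a drawer (faster than 0.45 m/s) or the lid (faster than 2 rad/s) is slammed (velocity of joint any of drawer_left, drawer_right below -0.45 m/s or velocity of joint lid below -2 rad/s).
It fails at once if the box, a drawer or the lid is pushed with the arm or the gripper's body instead of the fingers (contact force between the arm and box above 5 N).
It also fails if it takes over 61 s, if anything falls off the work surface, if the arm or the gripper's body presses on something with over 40 N, if the wrist force passes 120 N, or if a joint passes its speed limit or range.

## Working session

There is one attempt and no reset: what is moved stays moved. The work goes in short steps, Python scripts to look and compute and a shell command to move; the robot and the scene stay as the last step left them, time stands still between calls to the robot, and variables do not carry over. Pictures are saved under pics/ and viewed, and the job is handed in when it is done.

```bash
mkdir -p pics; ls
python3 - <<'E'
from workcell import readout, optics, env
import cv2, numpy as np
print(readout.state())
for n in ("scene","top"):
    p,d=optics.grab_frame(n); cv2.imwrite(f"pics/{n}0.png",p[:,:,::-1]); np.save(f"pics/{n}0.npy",d)
    c=optics.camera_params(n); print(n,c)
    np.savez(f"pics/{n}_cam.npz",**{k:np.array(v) for k,v in c.items()})
E
```

```text
pics
{'time_s': 0.0, 'qpos': array([-7.56874571e+01,  1.83490635e+01,  8.97066728e+01, -1.33185882e-03,
        7.20432547e+01, -1.14496061e+00]), 'qvel': array([-0.00224381, -0.06635204, -0.01827162, -0.0212636 , -0.02115761,
       -0.07563059]), 'effort': array([ 6.41939787e-04, -4.12466598e+01, -2.31974781e+01,  7.25409924e-02,
        4.57197474e-02, -1.54625445e-04]), 'ee_pos': array([ 153.13438172, -553.73093122,  227.14429042]), 'ee_rot': array([-90.41208512,  89.90100084, 105.04583009]), 'force': array([ 0.40835245, -0.58630418,  0.23642141]), 'torque': array([-0.00149624, -0.01595044, -0.00220275]), 'gripper_width': 91.20662127605486}
scene {'mtx': array([[499.69853927,   0.        , 318.39049231],
       [  0.        , 499.69853927, 237.32852359],
       [  0.        ,   0.        ,   1.        ]]), 'R': array([[ 0.79029646, -0.61251542,  0.01601114],
       [-0.51976369, -0.68400338, -0.51184478],
       [ 0.32446449,  0.39618712, -0.85892873]]), 't': array([-487.09737886,  367.02505871,  788.66581199])}
top {'mtx': array([[491.51069416,   0.        , 320.8507846 ],
       [  0.        , 491.51069416, 245.56053628],
       [  0.        ,   0.        ,   1.        ]]), 'R': array([[ 0.02283046, -0.99973698, -0.00217961],
       [-0.98392849, -0.02208314, -0.17719216],
       [ 0.17709742,  0.00618996, -0.98417386]]), 't': array([-17.36797155, 615.94853362, 994.61931657])}
```

View pics/scene0.png

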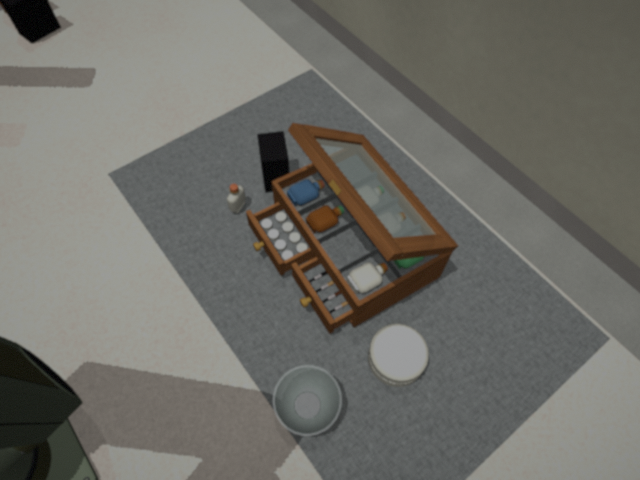

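View pics/top0.png

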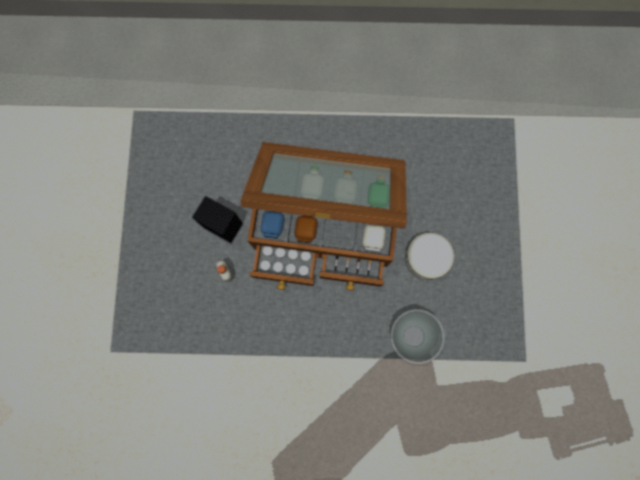

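The overview shows the box with its lid half open: knobs at about (282,286) and (350,287) in the top view, dish at (431,256), bowl at (417,335), flask at (224,271) and carton at (218,219). I'll enlarge it to measure.

Run:
```python
import cv2
p=cv2.imread('pics/top0.png'); cv2.imwrite('pics/topc.png',cv2.resize(p[135:305,230:420],None,fx=4,fy=3.5,interpolation=cv2.INTER_CUBIC)[:600])
p=cv2.imread('pics/scene0.png'); cv2.imwrite('pics/scenec.png',cv2.resize(p[110:340,230:470],None,fx=2.5,fy=2.5,interpolation=cv2.INTER_CUBIC))
```

```text
(no output)
```

View pics/topc.png

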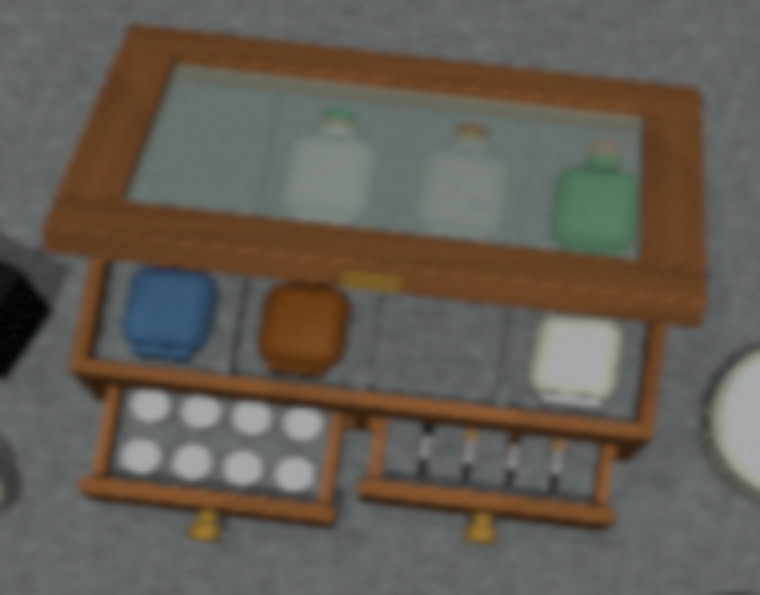

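View pics/scenec.png

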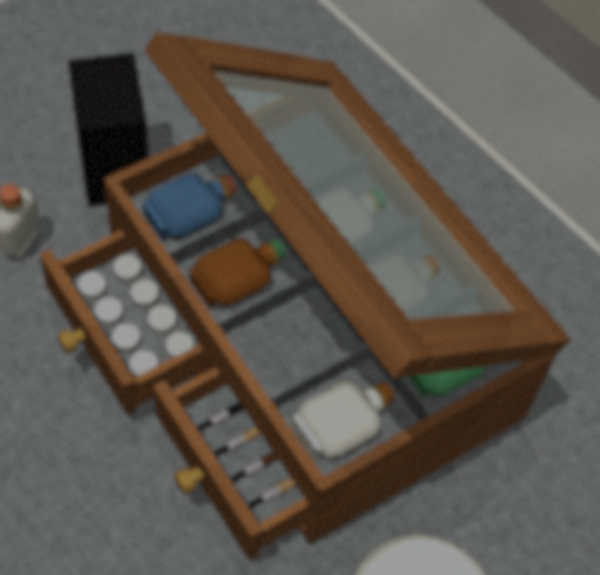

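```bash
cat > h.py <<'E'
import numpy as np
def cam(n):
    c=np.load(f'pics/{n}_cam.npz'); return c['mtx'],c['R'],c['t']
def onz(n,u,v,z):
    K,R,t=cam(n); d=R.T@np.linalg.solve(K,[u,v,1.]); o=-R.T@t
    return o+d*(z-o[2])/d[2]
def dep(n,u,v,D):
    K,R,t=cam(n); z=np.median([x for x in D[v-1:v+2,u-1:u+2].ravel() if x>0]); return R.T@(np.linalg.solve(K,[u,v,1.])*z-t)
def proj(n,X):
    K,R,t=cam(n); c=K@(R@np.array(X)+t); return c[:2]/c[2]
E
python3 - <<'E'
from h import *
np.set_printoptions(precision=1,suppress=True)
T=lambda u,v:(230+u/4,135+v/3.5); S=lambda u,v:(230+u/2.5,110+v/2.5)
a=onz('top',*T(75,372),104);b=onz('top',*T(650,437),104)
print('front rim top',a,b,np.linalg.norm(a-b),np.degrees(np.arctan2((a-b)[1],(a-b)[0]))-90)
a2=onz('scene',*S(106,182),104);b2=onz('scene',*S(312,490),104)
print('scene',a2,b2,np.linalg.norm(a2-b2),np.degrees(np.arctan2((a2-b2)[1],(a2-b2)[0]))-90)
for n,f,pts in(('top',T,[(205,530),(481,530)]),('scene',S,[(68,341),(185,481)])):
  for p in pts: print('knob',onz(n,*f(*p),39))
# drawer front top outer edges z=64
for p in [(82,490),(335,520),(362,495),(614,522)]: print('dfront',onz('top',*T(*p),64))
D=np.load('pics/top0.npy')
for n,p in dict(lidL=(60,232),lidM=(370,272),lidR=(690,305),backL=(140,45),backR=(685,100),midR=(672,200)).items():
  u,v=T(*p); print(n,dep('top',int(u),int(v),D))
for n,p in dict(dish=(431,256),carton=(218,215),flask=(223,268),bowl=(417,335)).items(): print(n,dep('top',*p,D))
print('dish',onz('top',431,256,53),'bowl rim',onz('top',417,335,50), 'flask',onz('top',222,267,74),onz('top',226,279,0))
E
```

```text
front rim top [612.9 143.4 104. ] [ 581.2 -149.3  104. ] 294.3901701166708 -6.177398837524109
scene [614.7 144.2 104. ] [ 577.2 -146.3  104. ] 292.93121480140616 -7.345345708373799
knob [528.4  79.3  39. ]
knob [531.8 -68.1  39. ]
knob [529.  80.  39.]
knob [530.6 -67.3  39. ]
dfront [548.6 142.4  64. ]
dfront [533.6   9.5  64. ]
dfront [548.9  -4.2  64. ]
dfront [ 535.7 -136.    64. ]
lidL [661.9 133.3 234.9]
lidM [644.9  -5.2 234.1]
lidR [ 629.6 -147.8  235.1]
backL [805.8 115.5 130.1]
backR [ 778.3 -163.9  128. ]
midR [ 699.1 -148.4  186.8]
dish [ 599.4 -238.8   51.6]
carton [666.5 209.4 104. ]
flask [561.2 199.5  71.1]
bowl [ 433.  -215.8    5.7]
dish [ 599.2 -238.5   53. ] bowl rim [ 432.9 -207.3   50. ] flask [562.8 201.1  74. ] [545.8 206.    0. ]
```

```bash
python3 -m creep '[{"translation":[1.6,3.2,0],"delta_rot":[0,0,-0.096]},{"translation":[1.6,3.2,0],"delta_rot":[0,0,-0.096]},{"translation":[1.6,3.2,0],"delta_rot":[0,0,-0.096]},{"translation":[1.6,3.2,0],"delta_rot":[0,0,-0.096]},{"translation":[1.6,3.2,0],"delta_rot":[0,0,0]}]' -1 10
python3 -m creep '[{"translation":[1.6,3.2,0],"delta_rot":[0,0,0]},{"translation":[1.6,3.2,0],"delta_rot":[0,0,0]},{"translation":[1.6,3.2,0],"delta_rot":[0,0,0]},{"translation":[1.6,3.2,0],"delta_rot":[0,0,0]},{"translation":[1.6,3.2,0],"delta_rot":[0,0,0]}]'
python3 -m creep '[{"translation":[1.6,3.2,0],"delta_rot":[0,0,0]},{"translation":[1.6,3.2,0],"delta_rot":[0,0,0]},{"translation":[1.6,3.2,0],"delta_rot":[0,0,0]},{"translation":[1.6,3.2,0],"delta_rot":[0,0,0]},{"translation":[1.6,3.2,0],"delta_rot":[0,0,0]}]'
```

```text
time_s: 0.52
ee_pos: [233.5, -392.5, 227.5]
ee_rot: [-63.5, 90.0, 109.8]
force: [0.8, -1.3, 0.6]
gripper_width: 60.4
time_s: 0.93
ee_pos: [313.4, -232.5, 227.8]
ee_rot: [-28.5, 90.0, 144.9]
force: [0.9, -0.1, 0.5]
gripper_width: 27.8
time_s: 1.35
ee_pos: [393.4, -72.4, 227.9]
ee_rot: [48.7, 90.0, -137.9]
force: [-0.6, -0.0, -0.0]
gripper_width: 0.3
```

```bash
python3 -m creep '[{"translation":[1.5,3.2,-1],"delta_rot":[-0.0115,-0.0993,0]},{"translation":[1.5,3.2,-1],"delta_rot":[-0.0115,-0.0993,0]},{"translation":[1.5,3.2,-1],"delta_rot":[-0.0115,-0.0993,0]},{"translation":[1.5,3.2,-1],"delta_rot":[-0.0115,-0.0993,0]},{"translation":[1.5,3.0,-1],"delta_rot":[0,0,0]}]'
python3 -m creep '[{"translation":[0,0,-3],"delta_rot":[0,0,0]},{"translation":[0,0,-3],"delta_rot":[0,0,0]},{"translation":[0,0,-3],"delta_rot":[0,0,0]},{"translation":[0,0,-2.5],"delta_rot":[0,0,0]},{"translation":[0,0,-1.8],"delta_rot":[0,0,0]}]'
python3 - <<'E'
from workcell import readout, optics
import cv2
s=readout.state();print(s['ee_pos'],s['ee_rot'],s['force'])
p,d=optics.grab_frame("scene"); cv2.imwrite("pics/s1.png",cv2.resize(p[100:400,150:550],None,fx=2,fy=2)[:,:,::-1])
E
```

```text
time_s: 1.77
ee_pos: [462.6, 82.4, 176.2]
ee_rot: [179.6, 67.6, -6.9]
force: [0.1, -1.2, -0.6]
gripper_width: 0.5
time_s: 2.18
ee_pos: [465.7, 81.4, 43.1]
ee_rot: [179.6, 67.7, -6.9]
force: [0.2, -1.5, 0.0]
gripper_width: 0.2
[465.73725372  81.39418095  43.05039578] [179.63654496  67.68379888  -6.90316612] [ 0.21349981 -1.49612367  0.0463328 ]
```

View pics/s1.png

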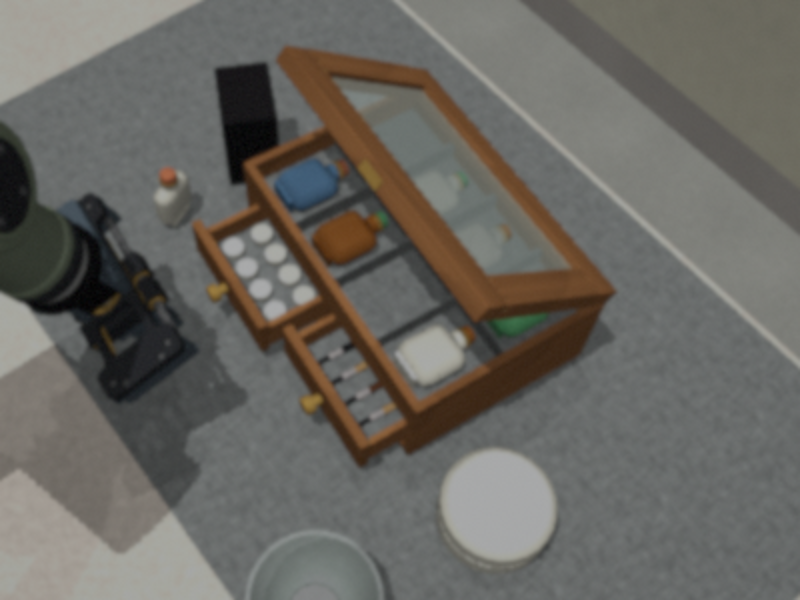

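The gripper is now in front of the left drawer, its tips hidden behind the wrist. It's about 5 mm too far right, so I'll correct y and approach.

```bash
python3 -m creep '[{"translation":[0.7,0.25,0],"delta_rot":[0,0,0]},{"translation":[0.7,0.1,0],"delta_rot":[0,0,0]},{"translation":[0.7,-0.05,0],"delta_rot":[0,0,0]},{"translation":[0.7,-0.05,0],"delta_rot":[0,0,0]},{"translation":[0.7,-0.05,0],"delta_rot":[0,0,0]}]'
python3 -m creep '[{"translation":[0.5,-0.06,0],"delta_rot":[0,0,0]},{"translation":[0.5,-0.06,0],"delta_rot":[0,0,0]},{"translation":[0.5,-0.06,0],"delta_rot":[0,0,0]},{"translation":[0.5,-0.06,0],"delta_rot":[0,0,0]},{"translation":[0.5,-0.06,0],"delta_rot":[0,0,0]}]'
python3 - <<'E'
from workcell import readout, optics
import cv2
p,d=optics.grab_frame("scene"); cv2.imwrite("pics/s2.png",cv2.resize(p[100:400,150:550],None,fx=2,fy=2)[:,:,::-1])
E
```

```text
time_s: 2.65
ee_pos: [504.2, 83.6, 47.1]
ee_rot: [179.9, 67.3, -6.7]
force: [-1.6, -0.4, 1.7]
gripper_width: 0.2
time_s: 3.07
ee_pos: [527.7, 80.2, 45.5]
ee_rot: [179.7, 67.5, -6.9]
force: [-2.5, -0.6, 1.5]
gripper_width: 0.5
```

View pics/s2.png

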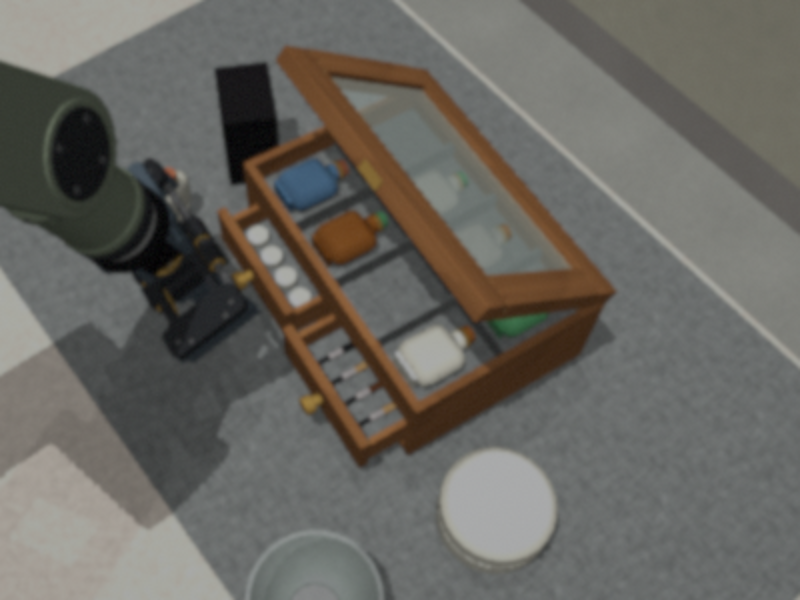

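The left drawer is moving in under about 2.5 N, with its knob now at (243,278) in the crop. I'll keep pushing.

```bash
python3 -m creep '[{"translation":[0.5,-0.06,0],"delta_rot":[0,0,0]},{"translation":[0.5,-0.06,0],"delta_rot":[0,0,0]},{"translation":[0.5,-0.06,0],"delta_rot":[0,0,0]},{"translation":[0.5,-0.06,0],"delta_rot":[0,0,0]},{"translation":[0.4,-0.05,0],"delta_rot":[0,0,0]}]'
python3 -m creep '[{"translation":[0.3,-0.03,0],"delta_rot":[0,0,0]},{"translation":[0.3,-0.03,0],"delta_rot":[0,0,0]},{"translation":[0.3,-0.03,0],"delta_rot":[0,0,0]},{"translation":[0.2,-0.02,0],"delta_rot":[0,0,0]}]'
python3 - <<'E'
from workcell import readout, optics
import cv2
p,d=optics.grab_frame("scene"); cv2.imwrite("pics/s3.png",cv2.resize(p[100:400,150:550],None,fx=2,fy=2)[:,:,::-1])
E
```

```text
time_s: 3.53
ee_pos: [551.9, 77.3, 45.4]
ee_rot: [179.7, 67.5, -6.9]
force: [-2.2, 0.8, 0.1]
gripper_width: 0.9
time_s: 3.87
ee_pos: [562.5, 76.2, 45.4]
ee_rot: [179.7, 67.5, -6.9]
force: [-1.9, 0.3, -1.0]
gripper_width: 0.7
```

View pics/s3.png

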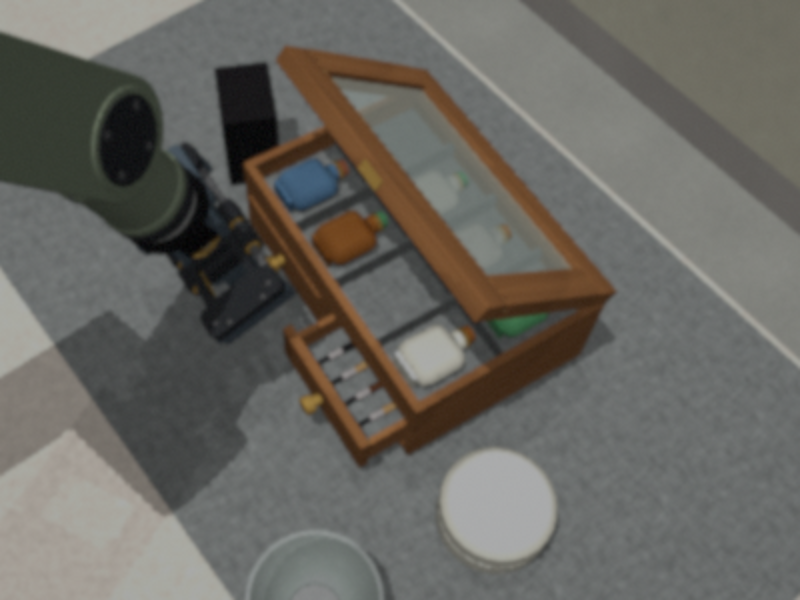

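The left drawer is almost home. I'll creep in small steps until the force jumps.

```bash
for i in 1; do :; done; python3 -m creep '[{"translation":[0.2,-0.02,0],"delta_rot":[0,0,0]},{"translation":[0.2,-0.02,0],"delta_rot":[0,0,0]}]'
python3 -m creep '[{"translation":[0.2,-0.02,0],"delta_rot":[0,0,0]},{"translation":[0,0,0],"delta_rot":[0,0,0]}]'
```

```text
time_s: 4.08
ee_pos: [565.6, 75.7, 45.2]
ee_rot: [179.6, 67.6, -7.0]
force: [-10.2, 2.1, 5.0]
gripper_width: 0.2
time_s: 4.25
ee_pos: [565.7, 75.5, 44.8]
ee_rot: [179.5, 67.7, -7.1]
force: [-12.1, 2.3, 6.7]
gripper_width: 0.3
```

The stop was reached: the force jumped to 12 N at TCP x = 565.6, against 567 predicted. I'll back off and cross to the right knob.

```bash
python3 -m creep '[{"translation":[-1.5,0.17,0],"delta_rot":[0,0,0]},{"translation":[-2.5,0.28,0],"delta_rot":[0,0,0]},{"translation":[-2.5,0.28,0],"delta_rot":[0,0,0]},{"translation":[-1.5,0.17,0],"delta_rot":[0,0,0]},{"translation":[0,-2.5,0],"delta_rot":[0,0,0]}]'
python3 -m creep '[{"translation":[0,-3,0],"delta_rot":[0,0,0]},{"translation":[0,-3,0],"delta_rot":[0,0,0]},{"translation":[0,-3,0],"delta_rot":[0,0,0]},{"translation":[0,-2.5,0],"delta_rot":[0,0,0]},{"translation":[0,-0.8,0],"delta_rot":[0,0,0]}]'
```

```text
time_s: 4.67
ee_pos: [486.8, 62.7, 45.7]
ee_rot: [179.9, 67.4, -6.3]
force: [1.3, -0.1, 0.3]
gripper_width: 0.8
time_s: 5.08
ee_pos: [490.0, -50.2, 46.2]
ee_rot: [179.8, 67.3, -6.9]
force: [-0.5, -0.1, 0.1]
gripper_width: 0.3
```

```bash
python3 -m creep '[{"translation":[0,-1.0,0],"delta_rot":[0,0,0]},{"translation":[0,0,0],"delta_rot":[0,0,0]}]'
python3 -m creep '[{"translation":[0.5,-0.15,0],"delta_rot":[0,0,0]},{"translation":[0.5,-0.06,0],"delta_rot":[0,0,0]},{"translation":[0.5,-0.06,0],"delta_rot":[0,0,0]},{"translation":[0.5,-0.06,0],"delta_rot":[0,0,0]},{"translation":[0.5,-0.06,0],"delta_rot":[0,0,0]}]'
python3 - <<'E'
from workcell import readout, optics
import cv2
p,d=optics.grab_frame("scene"); cv2.imwrite("pics/s4.png",cv2.resize(p[100:400,150:550],None,fx=2,fy=2)[:,:,::-1])
E
```

```text
time_s: 5.25
ee_pos: [489.9, -59.6, 46.1]
ee_rot: [179.8, 67.4, -6.9]
force: [-0.4, -0.6, -0.4]
gripper_width: 0.2
time_s: 5.67
ee_pos: [513.7, -61.3, 45.2]
ee_rot: [179.8, 67.6, -6.7]
force: [-1.1, 0.4, 1.2]
gripper_width: 0.5
```

View pics/s4.png

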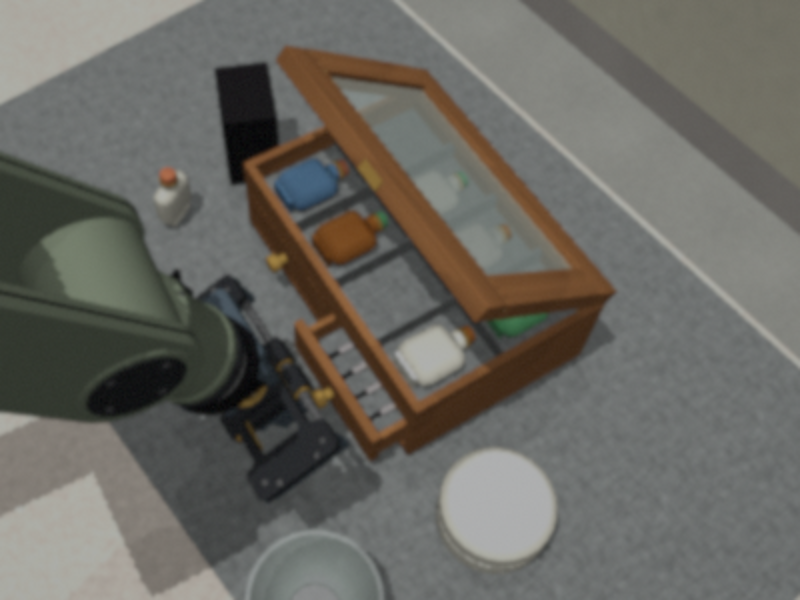

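The left drawer is home and the fingers are on the right knob (322,395), with its drawer moving in. I'll push on.

```bash
python3 -m creep '[{"translation":[0.5,-0.08,0],"delta_rot":[0,0,0]},{"translation":[0.5,-0.08,0],"delta_rot":[0,0,0]},{"translation":[0.5,-0.06,0],"delta_rot":[0,0,0]},{"translation":[0.4,-0.06,0],"delta_rot":[0,0,0]},{"translation":[0.4,-0.05,0],"delta_rot":[0,0,0]}]'
python3 -m creep '[{"translation":[0.3,-0.03,0],"delta_rot":[0,0,0]},{"translation":[0.3,-0.03,0],"delta_rot":[0,0,0]},{"translation":[0.2,-0.03,0],"delta_rot":[0,0,0]}]'
python3 -m creep '[{"translation":[0.2,-0.02,0],"delta_rot":[0,0,0]},{"translation":[0.2,-0.02,0],"delta_rot":[0,0,0]}]'
```

```text
time_s: 6.13
ee_pos: [536.6, -65.1, 45.0]
ee_rot: [179.8, 67.6, -6.8]
force: [-2.2, 2.0, -0.9]
gripper_width: 0.6
time_s: 6.38
ee_pos: [544.7, -66.1, 45.2]
ee_rot: [179.8, 67.6, -6.8]
force: [-2.1, 1.7, -0.7]
gripper_width: 0.5
time_s: 6.55
ee_pos: [548.4, -66.5, 45.2]
ee_rot: [179.8, 67.6, -6.8]
force: [-1.4, 1.6, -0.5]
gripper_width: 0.3
```

```bash
python3 -m creep '[{"translation":[0.2,-0.02,0],"delta_rot":[0,0,0]},{"translation":[0.1,-0.01,0],"delta_rot":[0,0,0]}]'
python3 -m creep '[{"translation":[0.2,-0.02,0],"delta_rot":[0,0,0]},{"translation":[0.0,0,0],"delta_rot":[0,0,0]}]'
```

```text
time_s: 6.72
ee_pos: [549.5, -66.5, 44.7]
ee_rot: [179.8, 67.8, -6.8]
force: [-11.3, 1.3, 7.7]
gripper_width: 0.5
time_s: 6.88
ee_pos: [549.6, -66.4, 44.2]
ee_rot: [179.8, 68.0, -6.7]
force: [-12.7, 1.6, 8.7]
gripper_width: 0.2
```

Both drawers are at their stops. I'll retreat, raise and untilt.

```bash
python3 -m creep '[{"translation":[-2,0.22,0],"delta_rot":[0,0,0]},{"translation":[-3,0.33,0],"delta_rot":[0,0,0]},{"translation":[-2,0.2,3],"delta_rot":[0,0,0]},{"translation":[0,0,4],"delta_rot":[0,0,0]},{"translation":[0,0,4],"delta_rot":[0,0,0]}]'
python3 -m creep '[{"translation":[0,0,3],"delta_rot":[0.011,0.0957,0]},{"translation":[0,0,3],"delta_rot":[0.011,0.0957,0]},{"translation":[0,0,3],"delta_rot":[0.011,0.0957,0]},{"translation":[0,0,3],"delta_rot":[0.011,0.0957,0]},{"translation":[0,0,2],"delta_rot":[0,0,0]}]'
python3 -m creep '[{"translation":[0,0,0],"delta_rot":[0,0,0]}]'
python3 - <<'E'
from workcell import readout, optics
import cv2
for n in('scene','top'):
  p,d=optics.grab_frame(n); cv2.imwrite(f"pics/{n}5.png",p[:,:,::-1])
E
```

```text
time_s: 7.3
ee_pos: [482.3, -59.5, 156.3]
ee_rot: [179.7, 67.6, -6.9]
force: [2.1, -0.9, 0.5]
gripper_width: 0.1
time_s: 7.72
ee_pos: [489.1, -60.2, 288.0]
ee_rot: [178.3, 87.3, -8.2]
force: [1.9, -0.6, -0.2]
gripper_width: 0.5
time_s: 7.8
ee_pos: [489.0, -60.2, 289.4]
ee_rot: [178.5, 87.0, -8.1]
force: [0.8, -0.3, -0.1]
gripper_width: 1.0
```

View pics/scene5.png

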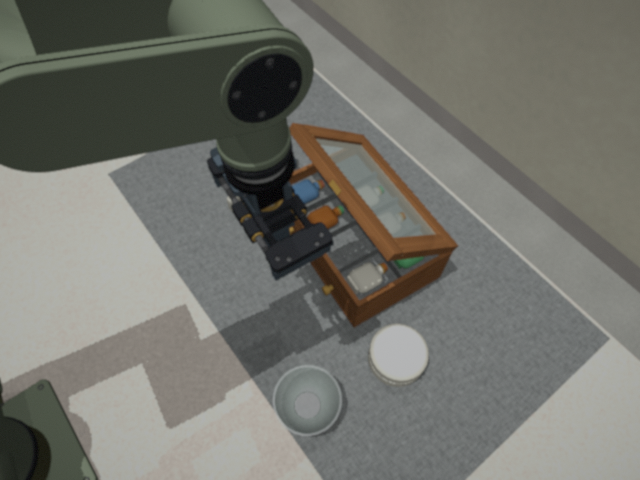

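View pics/top5.png

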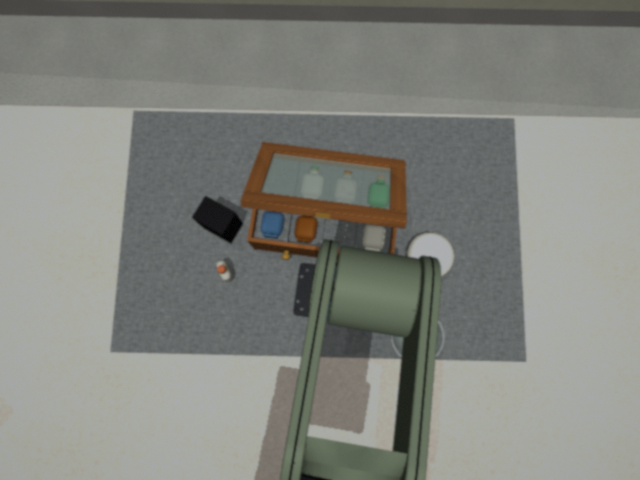

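Both drawers look flush, the lid is unmoved and the bystanders are in place. Next I move over the lid's front rail.

```bash
python3 -m creep '[{"translation":[3,0.4,0],"delta_rot":[0.005,0.04,0]},{"translation":[3,0.4,0],"delta_rot":[0,0,0]},{"translation":[3,0.4,0],"delta_rot":[0,0,0]},{"translation":[3,0.4,0],"delta_rot":[0,0,0]},{"translation":[2.4,0.3,0],"delta_rot":[0,0,0]}]'
python3 -m creep '[{"translation":[0,0,-0.8],"delta_rot":[0,0,0]},{"translation":[0,0,-0.8],"delta_rot":[0,0,0]},{"translation":[0,0,-0.5],"delta_rot":[0,0,0]},{"translation":[0,0,0],"delta_rot":[0,0,0]}]'
python3 - <<'E'
from workcell import readout, optics
import cv2
for n in('scene','wrist'):
  p,d=optics.grab_frame(n)
  if n=='scene': p=cv2.resize(p[100:300,200:470],None,fx=2.9,fy=2.9)
  cv2.imwrite(f"pics/{n}6.png",p[:,:,::-1])
E
```

```text
time_s: 8.32
ee_pos: [629.4, -40.1, 282.0]
ee_rot: [13.1, 89.9, -173.5]
force: [0.3, -0.6, 0.0]
gripper_width: 0.4
time_s: 8.65
ee_pos: [626.1, -40.5, 260.8]
ee_rot: [9.0, 89.7, -177.6]
force: [-0.6, 0.5, -0.6]
gripper_width: 0.4
```

View pics/scene6.png

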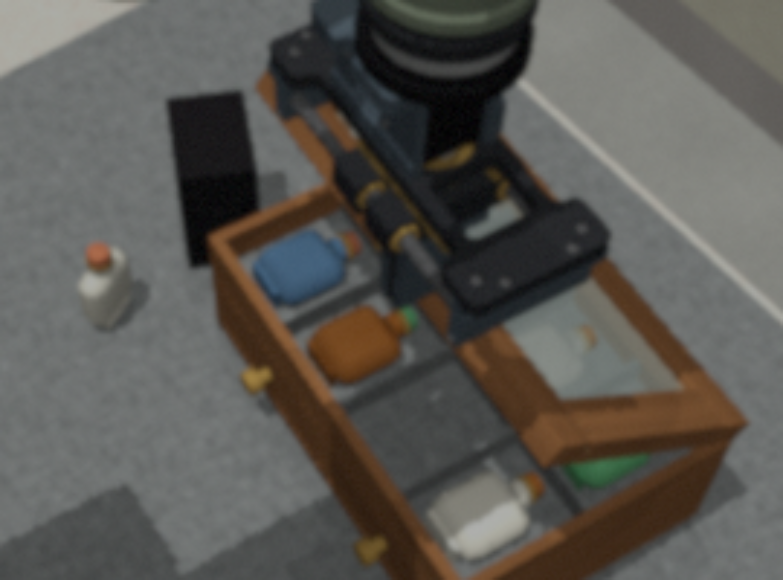

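View pics/wrist6.png

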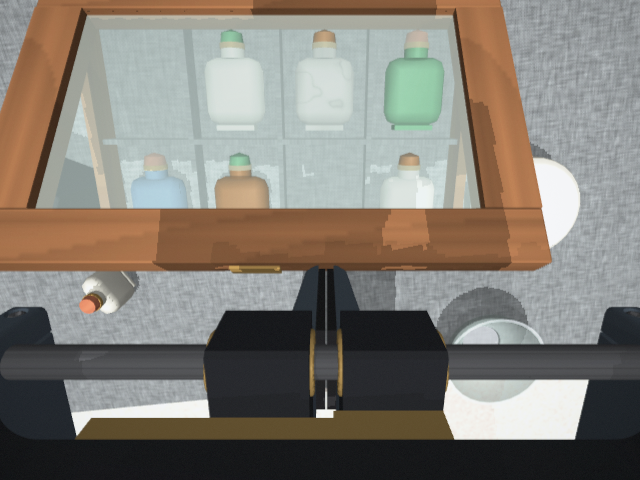

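Run:
```python
from workcell import readout, optics
import numpy as np,cv2
np.set_printoptions(precision=1,suppress=True)
s=readout.state();print(s['ee_pos'])
c=optics.camera_params('wrist');K,R,t=c['mtx'],c['R'],c['t']
p,d=optics.grab_frame('wrist')
f=lambda u,v:R.T@(np.linalg.solve(K,[u,v,1.])*d[v,u]-t)
for q in [(320,268),(322,275),(322,262),(322,258),(322,250),(322,215),(205,262),(205,250),(450,258),(450,250),(310,280),(336,280),(310,300),(80,262),(530,258)]: print(q,d[q[1],q[0]],f(*q))
g=lambda X:(lambda c:c[:2]/c[2])(K@(R@np.array(X,float)+t))
for dx in(-16,0,16): print(dx,g(s['ee_pos']+[dx,0,-14]))
```

```text
[627.2 -40.6 263. ]
(320, 268) 203.15071 [636.7 -37.  230.4]
(322, 275) 175.6931 [643.7 -39.1 256.9]
(322, 262) 195.25255 [642.4 -38.8 236.8]
(322, 258) 194.65115 [644.5 -39.1 236.8]
(322, 250) 195.81575 [647.9 -39.4 234.5]
(322, 215) 203.50826 [662.8 -41.1 221.8]
(205, 262) 194.51302 [649.3  19.3 237.5]
(205, 250) 196.69344 [654.4  19.4 233.7]
(450, 258) 194.74812 [ 637.1 -102.8  236.7]
(450, 250) 197.95206 [ 639.8 -104.1  232.5]
(310, 280) 166.20392 [645.9 -34.3 266.3]
(336, 280) 167.25102 [644.3 -45.4 265.3]
(310, 300) 148.8733 [645.5 -35.  284.6]
(80, 262) 194.18266 [656.6  81.3 237.8]
(530, 258) 195.67438 [ 632.2 -143.1  235.8]
-16 [332.6 328.9]
0 [329.  299.8]
16 [325.3 269.3]
```

The wrist view puts the rail's front edge at x≈642, z≈237 at this y. The tips' forward face is at x≈644, so they barely overlap the rail. I'll go 9 mm further forward, then lower.

```bash
python3 -m creep '[{"translation":[0.9,0,0],"delta_rot":[0,0,0]},{"translation":[0,0,0],"delta_rot":[0,0,0]}]'
python3 -m creep '[{"translation":[0,0,-0.4],"delta_rot":[0,0,0]},{"translation":[0,0,-0.4],"delta_rot":[0,0,0]},{"translation":[0,0,-0.4],"delta_rot":[0,0,0]}]'
python3 -m creep '[{"translation":[-0.2,0.02,-0.4],"delta_rot":[0,0,0]},{"translation":[-0.25,0.03,-0.4],"delta_rot":[0,0,0]}]'
```

```text
time_s: 8.97
ee_pos: [638.6, -40.5, 263.8]
ee_rot: [172.9, 89.9, -13.7]
force: [-0.8, 0.5, -0.6]
gripper_width: 0.6
time_s: 9.22
ee_pos: [636.9, -40.3, 250.7]
ee_rot: [22.8, 89.9, -163.7]
force: [-5.3, 1.1, 7.8]
gripper_width: 0.9
time_s: 9.38
ee_pos: [631.7, -39.8, 243.2]
ee_rot: [13.0, 89.9, -173.5]
force: [-2.8, 0.0, 3.7]
gripper_width: 0.6
```

Contact, and the lid is moving with 4–8 N. I'll follow the arc.

```bash
python3 -m creep '[{"translation":[-0.34,0.04,-0.5],"delta_rot":[0,0,0]},{"translation":[-0.34,0.04,-0.5],"delta_rot":[0,0,0]},{"translation":[-0.34,0.04,-0.5],"delta_rot":[0,0,0]},{"translation":[-0.32,0.04,-0.5],"delta_rot":[0,0,0]},{"translation":[-0.3,0.04,-0.5],"delta_rot":[0,0,0]}]'
python3 -m creep '[{"translation":[-0.3,0.03,-0.5],"delta_rot":[0,0,0]},{"translation":[-0.28,0.03,-0.5],"delta_rot":[0,0,0]},{"translation":[-0.26,0.03,-0.5],"delta_rot":[0,0,0]},{"translation":[-0.25,0.03,-0.5],"delta_rot":[0,0,0]},{"translation":[-0.24,0.03,-0.5],"delta_rot":[0,0,0]}]'
python3 - <<'E'
from workcell import readout, optics
import cv2,numpy as np
np.set_printoptions(precision=1,suppress=True)
s=readout.state();print(s['ee_pos'])
c=optics.camera_params('wrist');K,R,t=c['mtx'],c['R'],c['t']
p,d=optics.grab_frame('wrist'); cv2.imwrite("pics/wrist7.png",p[:,:,::-1])
f=lambda u,v:R.T@(np.linalg.solve(K,[u,v,1.])*d[v,u]-t)
for v in range(220,300,6): print(v,f(205,v),f(450,v))
E
```

```text
time_s: 9.8
ee_pos: [615.9, -37.9, 217.5]
ee_rot: [42.7, 89.9, -143.9]
force: [-1.4, -0.1, 3.2]
gripper_width: -0.0
time_s: 10.22
ee_pos: [603.5, -36.5, 192.5]
ee_rot: [156.6, 89.9, -29.9]
force: [0.4, -0.9, 0.6]
gripper_width: 0.4
[603.5 -36.5 192.5]
220 [646.2  20.4 163.2] [ 632.1 -100.3  162.2]
226 [643.2  21.  163.3] [ 629.  -100.2  162.2]
232 [640.1  21.6 163.2] [626.8 -99.4 164.8]
238 [639.1  19.6 170.6] [625.7 -97.5 170.8]
244 [636.2  20.  171.1] [622.8 -97.4 171.1]
250 [633.5  20.3 172.2] [620.3 -96.8 172.8]
256 [630.6  20.8 172.5] [617.5 -96.5 173.5]
262 [628.   20.9 173.9] [614.4 -96.5 173.4]
268 [625.1  21.4 174.3] [611.7 -96.1 174.5]
274 [622.5  21.5 175.6] [608.8 -95.9 174.9]
280 [619.2  22.4 174.9] [606.5 -95.3 176.8]
286 [617.   22.2 177.2] [602.7 -95.7 175.3]
292 [614.1  22.7 177.5] [600.4 -95.1 177.2]
298 [531.9  93.2   0.6] [ 504.2 -147.     0.2]
```

View pics/wrist7.png

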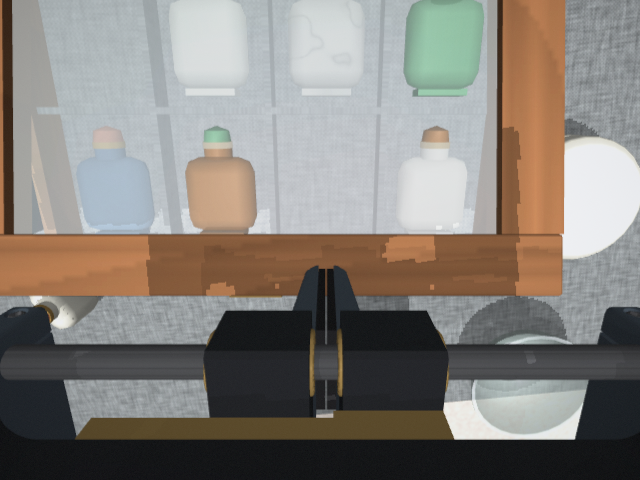

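The tips rest well forward on the wooden rail: front edge x≈607, tips to x≈620, glass beyond about 635. About 56 mm of travel is left.

```bash
python3 -m creep '[{"translation":[-0.2,0.03,-0.5],"delta_rot":[0,0,0]},{"translation":[-0.2,0.02,-0.5],"delta_rot":[0,0,0]},{"translation":[-0.18,0.02,-0.5],"delta_rot":[0,0,0]},{"translation":[-0.18,0.02,-0.5],"delta_rot":[0,0,0]},{"translation":[-0.16,0.02,-0.5],"delta_rot":[0,0,0]}]'
python3 -m creep '[{"translation":[-0.14,0.01,-0.5],"delta_rot":[0,0,0]},{"translation":[-0.12,0.01,-0.5],"delta_rot":[0,0,0]},{"translation":[-0.1,0.01,-0.4],"delta_rot":[0,0,0]},{"translation":[-0.08,0.01,-0.3],"delta_rot":[0,0,0]},{"translation":[-0.07,0.01,-0.3],"delta_rot":[0,0,0]}]'
python3 -m creep '[{"translation":[-0.05,0,-0.2],"delta_rot":[0,0,0]},{"translation":[-0.04,0,-0.2],"delta_rot":[0,0,0]}]'
```

```text
time_s: 10.68
ee_pos: [593.9, -35.2, 167.6]
ee_rot: [105.8, 90.0, -80.8]
force: [1.1, -0.5, 0.7]
gripper_width: 0.4
time_s: 11.1
ee_pos: [588.7, -34.8, 147.7]
ee_rot: [55.6, 90.0, -131.0]
force: [1.0, 0.4, 1.7]
gripper_width: 0.6
time_s: 11.27
ee_pos: [587.9, -34.7, 143.9]
ee_rot: [65.0, 90.0, -121.5]
force: [0.2, -0.3, 0.7]
gripper_width: 0.8
```

```bash
python3 -m creep '[{"translation":[-0.02,0,-0.2],"delta_rot":[0,0,0]},{"translation":[-0.02,0,-0.2],"delta_rot":[0,0,0]}]'
python3 -m creep '[{"translation":[0,0,-0.2],"delta_rot":[0,0,0]},{"translation":[0,0,-0.1],"delta_rot":[0,0,0]}]'
python3 -m creep '[{"translation":[0,0,-0.2],"delta_rot":[0,0,0]},{"translation":[0,0,0],"delta_rot":[0,0,0]}]'
```

```text
time_s: 11.43
ee_pos: [587.5, -34.7, 140.0]
ee_rot: [44.8, 90.0, -141.7]
force: [0.5, 0.6, 1.3]
gripper_width: 0.5
time_s: 11.6
ee_pos: [587.1, -34.6, 136.7]
ee_rot: [14.3, 89.9, -172.2]
force: [-0.5, -0.2, 1.6]
gripper_width: 0.8
time_s: 11.77
ee_pos: [587.2, -34.7, 136.2]
ee_rot: [34.9, 90.0, -151.6]
force: [-2.9, 1.0, 8.1]
gripper_width: 0.3
```

```bash
python3 -m creep '[{"translation":[0,0,-0.1],"delta_rot":[0,0,0]},{"translation":[0,0,0],"delta_rot":[0,0,0]}]'
python3 -m creep '[{"translation":[0,0,0.5],"delta_rot":[0,0,0]},{"translation":[0,0,2],"delta_rot":[0,0,0]},{"translation":[0,0,4],"delta_rot":[0,0,0]},{"translation":[-2,0,4],"delta_rot":[0,0,0]},{"translation":[-3,0,3],"delta_rot":[0,0,0]}]'
python3 -m creep '[{"translation":[-3,-3,2],"delta_rot":[0,0,0]},{"translation":[-3,-3,0],"delta_rot":[0,0,0]},{"translation":[-3,-3,0],"delta_rot":[0,0,0]},{"translation":[-2,-3,0],"delta_rot":[0,0,0]},{"translation":[-2,-3,0],"delta_rot":[0,0,0]}]'
python3 -m creep '[{"translation":[-2,-3.3,0],"delta_rot":[0,0,0]},{"translation":[-2,-3.3,0],"delta_rot":[0,0,0]},{"translation":[-2,-3.3,0],"delta_rot":[0,0,0]},{"translation":[-2,-3.3,0],"delta_rot":[0,0,0]},{"translation":[-2,-3.3,0],"delta_rot":[0,0,0]}]'
python3 - <<'E'
from workcell import readout, optics
import cv2,numpy as np
from h import *
np.set_printoptions(precision=1,suppress=True)
for n in('scene','top'):
  p,d=optics.grab_frame(n); np.save(f'pics/{n}8.npy',d)
  q=p[110:410,200:500] if n=='scene' else p[135:375,190:490]
  cv2.imwrite(f"pics/{n}8.png",cv2.resize(q,None,fx=2,fy=2)[:,:,::-1])
E
```

```text
time_s: 11.93
ee_pos: [587.2, -34.7, 136.1]
ee_rot: [94.9, 90.0, -91.6]
force: [-4.6, 0.5, 12.0]
gripper_width: 0.4
time_s: 12.35
ee_pos: [541.1, -35.0, 267.7]
ee_rot: [167.2, 89.8, -19.3]
force: [0.5, -0.3, 0.8]
gripper_width: 0.0
time_s: 12.77
ee_pos: [411.9, -181.2, 283.7]
ee_rot: [75.1, 89.9, -111.4]
force: [1.3, -0.7, 1.1]
gripper_width: 0.2
time_s: 13.18
ee_pos: [312.2, -346.6, 283.5]
ee_rot: [35.8, 90.0, -150.7]
force: [0.6, -1.2, 0.3]
gripper_width: 0.8
```

View pics/scene8.png

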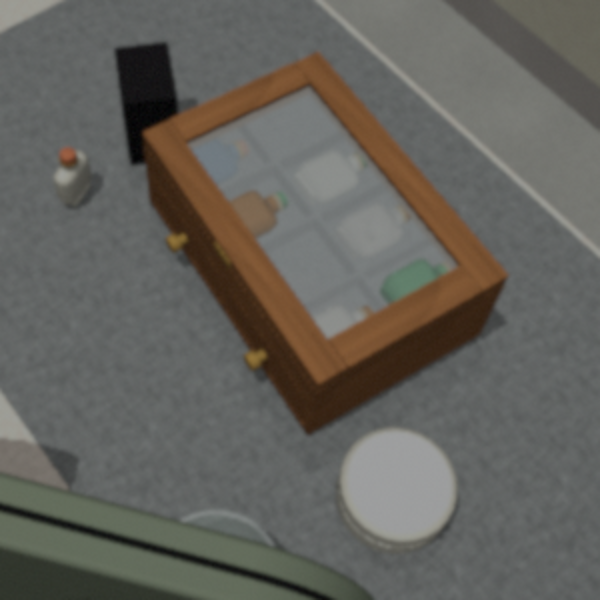

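View pics/top8.png

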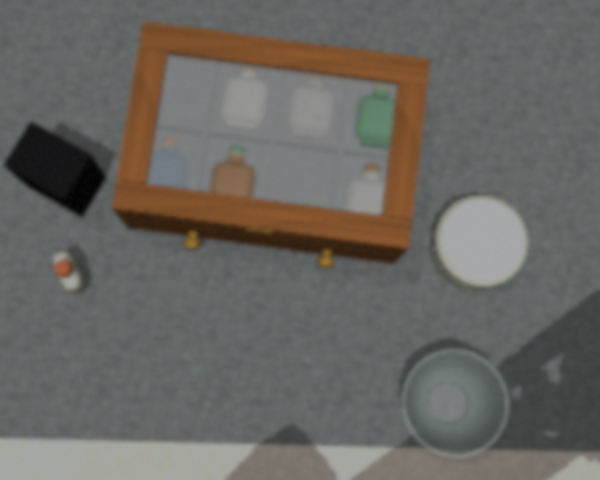

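Run:
```python
from h import *
np.set_printoptions(precision=1,suppress=True)
D=np.load('pics/top8.npy')
T=lambda u,v:(190+u/2,135+v/2)
for p in [(130,200),(260,214),(395,230),(160,38),(415,72)]:
  u,v=T(*p); print('lid',dep('top',int(u),int(v),D))
for p in [(192,245),(326,263)]: print('knob top',onz('top',*T(*p),39))
for p in [(173,241),(252,360)]: print('knob scene',onz('scene',200+p[0]/2,110+p[1]/2,39))
ex=np.array([.9936,-.113]);ey=np.array([.113,.9936]);o=np.array([696,-13])
for b in(73.5,-73): print('home',o-118*ex+b*ey)
```

```text
lid [622.8 128.8 121.4]
lid [611.5  -2.  121. ]
lid [ 598.2 -135.9  121.4]
lid [794.6 105.8 120.4]
lid [ 763.  -156.5  122.2]
knob top [591.2  71.3  39. ]
knob top [574.8 -73.5  39. ]
knob scene [594.7  75.   39. ]
knob scene [577.3 -72.1  39. ]
home [587.1  73.4]
home [570.5 -72.2]
```

```bash
python3 -c "
from workcell import env; print(env.job_done())"
```

```text
the job is handed in; nothing more can be done
None
```

The display box is closed: both drawers are home, the lid lies shut, and the job was handed in at about 13 s of the 61 s allowed. It reported no verdict.

- **Drawers:** I pushed each one slowly on its knob with the closed fingertips. Each moved with about 2–3 N and then met its stop at about 12 N. In the final images the knobs measure 4–8 mm further in than my estimate of the home position. That is camera and pixel error, since the drawers stop at 0, so the force rise at the stop is the firmer evidence.
- **Lid:** I lowered it along its arc with the fingertips on the front wooden rail, beside the clasp. A wrist view midway showed the tips about 15 mm short of the glass. It closed at 8–12 N, and the frame's depth reads level at 120–122 mm (122 is shut).
- **Bystanders:** In the last pictures the flask, carton, dish and bowl are upright and look unmoved; I did not measure their positions again. The arm is clear of everything.

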